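# Snug up the wing screw on the switch block

### The arm

A 7-joint arm with a two-finger parallel gripper is mounted at the origin on the work surface. World frame = base frame: x ahead of the robot, y to its left, z up, the work surface at z = 0. Lengths are in mm, angles in rad, forces in N, time in s.
With the tool pointing down it reaches from about 400 to 850 mm from the base axis. Payload 4.5 kg.
Tool frame: the origin (TCP) lies midway between the tips of the shut fingers; the grasp point (between the pads) lies 19 mm behind it; z points along the fingers, y is the direction in which the jaws open and shut (so a half turn about z gives the same grasp; the last joint's range is limited). The gripper opens to 88 mm and grips with 3 to 60 N. Pads are 18 mm wide; open, the fingers measure 123 mm over their backs; the gripper's body (75 mm by 187 mm) begins 45 mm behind the grasp point.
Start: joints at [1.22, 0.689, -0.195, 1.565, 0.157, 0.902, -0.215], TCP at [234.639, -579.308, 238.743] pointing down, gripper open.
Joint ranges: [-3.01, 3.01], [-0.46, 2.08], [-1.47, 1.51], [0.13, 2.56], [-1, 4.14], [0.04, 2.09], [-2.66, 2.66]. Speed limits (rad/s): [2.57, 2.57, 3.14, 3.14, 3.14, 3.14, 3.14].

### API

Orientations are given as a rotation vector (axis times angle).
In Python, from plant import monitor, vision, workorder gives the robot as it stands.
- The arm moves only by the tool send_rows, never from a script. Its argument "steps" is a list of rows, each a list of 6 numbers: the shift along the world's x, y, z in m, then the turn, a rotation vector about the world's x, y, z in degrees. A call has 1 to 5 rows; each row shifts and turns the pose as measured when the row begins; what a row does not reach is not made up. A row lasts 1/8 s, in which the tool goes at most 62.5 mm and 10.7 degrees, less where a joint would pass 70% of its speed; a pose out of reach is approached as far as the arm can. A call with a gripper value outside its range is refused whole. "gripper" is the closure in counts, from 0 (fully open) to 255 (shut), set as the call begins (left out, the last holds). The fingers move at their own pace and stop on an object; "newtons" is the grip in N (left out, the last holds). Time passes only in rows, so rows that do not move let the fingers close. It gives the time, the measured TCP pose, the force and the opening at its end, in the units of the state.
- monitor.sense(): the state, without advancing time (a new reading comes with each control period).
- vision.snapshot(name): name is "side" or "top" or "wrist"; returns a dict with "color" (420x560x3 uint8, blue, green, red), "fx", "fy", "cx", "cy" (pixels), "T" (4x4, takes a point from camera to world coordinates); the wrist camera has in their place "mount" (4x4, takes a point from camera to tool coordinates, whose origin is the TCP and whose axes are the flange's). Camera axes: x right, y up, looking along -z (the intrinsics and any distortion apply to the point x, -y, -z); pixel columns grow to the right and rows downward; lengths in mm; the calibration is good to about 2 mm. A picture is of the moment at which its call begins: read the wrist's pose just before it. There is no depth.
- workorder.hand_in(): hands the job in, once; it reports no verdict.
The state is a dict: "time_s": time; "qpos": joint angles; "joint_vel": joint speeds; "joint_efforts": joint torques, N m; "position": TCP position; "eef_rot": TCP orientation; "contact_force": force on the tool from outside, world axes, zero at the start; "wrist_torque": the same for the moment, N m; "grip_width": opening from 0.0 (shut) to 1.0 (fully open).
Only numpy, scipy, OpenCV 4.12 (cv2) and the standard library are available. Lean on these libraries where they do the work, as an engineer would, in place of code of your own. Each camera call takes 0.05 s, during which the arm holds its last target. There are 200 camera calls.

### The job

The wing screw on the low step of the wooden switch block is loose: push its wings round clockwise (seen from above) with the fingertips, stroke after stroke, until it comes up against its stop and will turn no further, then move clear. Do not pinch or grip the screw; only push on its wings. Leave the toggle switch, the ring dish, the pod tub, the hanger clip and the scoop as they are.

Things in the scene. Friction and masses are not known exactly. Their poses are not given: they have to be found in the camera images.
- switch_block: Wooden block fixed on a grey quartz slab (slab top z = 0.020 m). Origin: on the slab, at the foot of its step, mid width; z up. 100 mm wide along x. Tall part from y = -120 to 0 mm, 60 mm high, black switch plate on top. Low step from y = 0 to +110 mm, 18 mm high, carries the wing screw. The upright wall at y = 0 leaves no room for a finger between it and the wings; the other sides are open.
- screw_axis (a point): Point on the wing screw's vertical axis, at the block's x = 0, y = +45 mm (45 mm from the upright wall), 22 mm above the slab, on top of the 4 mm aluminium strap plate (70 x 60 mm) that lies on the step. A washer, 32 mm across, tops out 24 mm above the slab. Axes as the block's.
- wing_screw (a joint): Turn of the steel wing screw, rad; grows clockwise seen from above (tightening). Hard stop, fully tight, at 7.0; starts at 0 to 2.0. Light friction, 0.05 N m (about 2 N at a wing); stays where left, does not rise or sink. Hub radius 11 mm; two opposite flat upright wings reach 34 mm from the axis, 7 mm thick, from 30 to 56 mm above the slab, with a bead on top up to 61 mm.
- wing_tip (a point): Middle of the end face of one of the two wings, 34 mm from the screw's axis, 43 mm above the slab; it turns with the screw. Its x axis points outward along that wing, z up. The other wing points the opposite way.
- toggle (a joint): Lean of the small black toggle switch on the tall part, rad: 0 upright, as it starts. To be left alone.
- toggle_tip (a point): Near the tip of the toggle, 85 mm above the slab, over the block's x = 0, y = -65 mm. The toggle is 6 mm thick and stands 24 mm above the tall part.
- ring_dish: White ceramic ring dish, loose, 94 mm across, rim 20 mm high, with a cone in the middle, 45 mm high in all. Origin: centre of its underside. Bystander.
- pod_tub: Clear plastic pod tub with a white lid, closed, loose, 100 mm across, 82 mm high. Origin: centre of its underside. Bystander.
- hanger_clip: Red plastic hanger clip lying loose, 70 x 18 x 25 mm, length along its x. Origin: centre of its underside. Bystander.
- scoop: Aluminium scoop lying loose, 170 mm long along its x (handle to -x), 62 mm wide, 32 mm high. Origin: underside of the pan's rear edge. Bystander.

How it is judged (in metres and radians):
At the end, for the whole second after the job is handed in: The wing screw has been turned clockwise to its stop (within 0.25 rad of fully tight) and rests there; the toggle leans less than 0.25 rad and each bystander is within 30 mm of where it started (value of joint wing_screw above 6.75 rad and velocity of joint wing_screw between -0.05 and 0.05 rad/s and distance of each of ring_dish, pod_tub, hanger_clip, scoop from where it was at the start of the episode below 0.03 m and value of joint toggle between -0.25 and 0.25 rad); the robot touches nothing.
It fails at once if a wing is pinched: the fingers press on both of its faces at once (over 4 N each) ((contact force between the fingers and wing_screw_c0 above 4 N and contact force between the fingers and wing_screw_c1 above 4 N) or (contact force between the fingers and wing_screw_c2 above 4 N and contact force between the fingers and wing_screw_c3 above 4 N)).
It fails at once if the toggle switch is pushed over (more than 0.25 rad) (value of joint toggle above 0.25 rad or value of joint toggle below -0.25 rad).
It fails at once if the ring dish, pod tub, hanger clip or scoop is lifted, carried or shoved (more than 30 mm) (distance of any of ring_dish, pod_tub, hanger_clip, scoop from where it was at the start of the episode above 0.03 m).
It also fails if it takes over 64 s, if anything falls off the work surface, if the arm or the gripper's body presses on something with over 40 N, if the wrist force passes 120 N, or if a joint passes its speed limit or range.

## Working session

There is one attempt and no reset: what is moved stays moved. The work goes in short steps, Python scripts to look and compute and a tool call to move; the robot and the scene stay as the last step left them, time stands still between calls to the robot, and variables do not carry over. Pictures are saved under pics/ and viewed, about 8 in all and at most 12, crops included, and the job is handed in when it is done.

Besides the shell and the picture viewer there is one more tool, called as name(argument=value, ...) on one line, values as JSON. send_rows: Moves the arm, as the interface text tells. Its arguments: {"type":"object","properties":{"steps":{"type":"array"},"gripper":{"type":"number"},"newtons":{"type":"number"}},"required":["steps"]}

```bash
mkdir -p pics; cat > h.py <<'E'
import numpy as np,cv2
from plant import monitor,vision,workorder
def snap(n,f):
    d=vision.snapshot(n); cv2.imwrite('pics/'+f,d['color']); return d
def ray(d,u,v,z,T=None):
    T=d['T'] if T is None else T
    T=np.array(T);r=T[:3,:3]@np.array([(u-d['cx'])/d['fx'],-(v-d['cy'])/d['fy'],-1]);o=T[:3,3]
    return o+r*(z-o[2])/r[2]
E
python3 - <<'E'
from h import *
s=monitor.sense();print(s)
a=snap('top','t0.png');b=snap('side','s0.png')
for d in(a,b):print({k:v for k,v in d.items() if k!='color'})
cv2.imwrite('pics/ts.png',cv2.resize(np.vstack([a['color'],b['color']]),None,fx=.7,fy=.7))
E
```

```text
{'time_s': 0.0, 'qpos': array([ 1.21975363,  0.6899797 , -0.19454119,  1.56633394,  0.15733583,
        0.90252053, -0.21510205]), 'joint_vel': array([ 0.00134362,  0.0005694 , -0.00036016,  0.00015334, -0.00021637,
        0.00084359,  0.0003389 ]), 'joint_efforts': array([ 9.78936223e-04, -5.27567053e+01, -1.26675099e+00, -1.53430206e+01,
       -5.27120847e-02,  6.62941879e-03,  2.01671919e-04]), 'position': array([ 234.35340974, -578.71521586,  237.91610679]), 'eef_rot': array([-3.08183120e+00, -6.00637972e-01,  7.79461128e-04]), 'contact_force': array([ 0.43426642,  0.91635838, -0.04865813]), 'wrist_torque': array([ 0.00726486, -0.03010505,  0.00776203]), 'grip_width': 1.0028406731770358}
{'fx': 379.6951612633365, 'fy': 379.6951612633365, 'cx': 272.77469486057805, 'cy': 215.3334693933602, 'T': array([[ 1.99673213e-02,  9.94391534e-01, -1.03859442e-01,
         5.19297972e+02],
       [-9.99790881e-01,  2.03179124e-02,  2.31865642e-03,
         2.63630606e+01],
       [ 4.41585936e-03,  1.03791426e-01,  9.94589282e-01,
         8.48235277e+02],
       [ 0.00000000e+00,  0.00000000e+00,  0.00000000e+00,
         1.00000000e+00]])}
{'fx': 507.9283134730386, 'fy': 507.9283134730386, 'cx': 280.4253112254568, 'cy': 208.53908240761209, 'T': array([[-9.93192534e-01,  8.92555727e-02, -7.48467247e-02,
         5.07768304e+02],
       [-1.16427432e-01, -7.40584419e-01,  6.61800099e-01,
         7.32264123e+02],
       [ 3.63902875e-03,  6.66009130e-01,  7.45934713e-01,
         9.21867542e+02],
       [ 0.00000000e+00,  0.00000000e+00,  0.00000000e+00,
         1.00000000e+00]])}
```

View pics/t0.png

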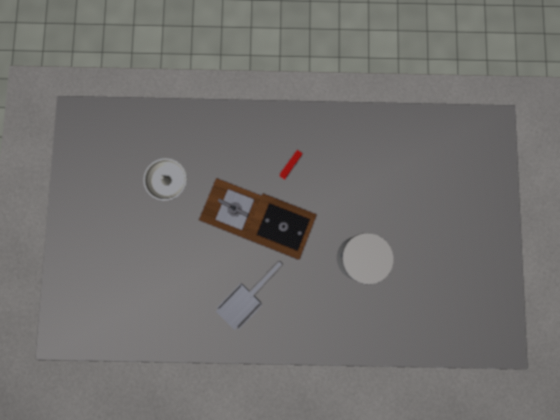

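View pics/s0.png

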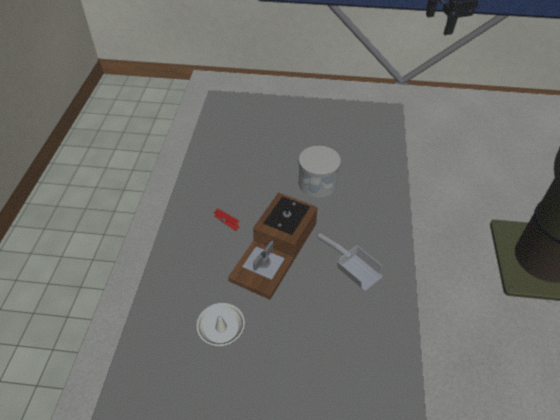

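```bash
python3 - <<'E'
from h import *
d=vision.snapshot('top');c=d['color'];h=cv2.cvtColor(c,cv2.COLOR_BGR2HSV)
m=((h[...,0]<20)&(h[...,1]>90)&(h[...,2]>30)).astype(np.uint8)*255
m[:150]=0;m[290:]=0;m[:,:190]=0;m[:,330:]=0
m=cv2.morphologyEx(m,cv2.MORPH_OPEN,np.ones((2,2)))
b=((h[...,2]<30)).astype(np.uint8)*255;b[:190]=0;b[265:]=0;b[:,:245]=0;b[:,325:]=0
r=cv2.minAreaRect(cv2.findNonZero(b));print('black',r)
P=[ray(d,*q,80)for q in cv2.boxPoints(r)];print(np.round(P,1))
s=((h[...,1]<60)&(h[...,2]>130)).astype(np.uint8)*255;s[:180]=0;s[235:]=0;s[:,:205]=0;s[:,270:]=0
r=cv2.minAreaRect(cv2.findNonZero(s));print('strap',r);print(np.round([ray(d,*q,42)for q in cv2.boxPoints(r)],1), ray(d,*r[0],42))
r=cv2.minAreaRect(cv2.findNonZero(m));print('wood',r);print(np.round([ray(d,*q,60)for q in cv2.boxPoints(r)],1))
for n,uv in dict(wA=(220,202),wB=(250,216)).items():print(n,ray(d,*uv,76))
cr=cv2.resize(c[170:270,190:330],None,fx=5.5,fy=5.5,interpolation=cv2.INTER_CUBIC);cv2.imwrite('pics/c1.png',cr)
E
```

```text
black ((283.0241394042969, 226.50938415527344), (42.14732360839844, 32.20594024658203), 21.250505447387695)
[[561.2  54.6  80. ]
 [622.9  32.3  80. ]
 [593.2 -48.2  80. ]
 [532.  -25.3  80. ]]
strap ((234.22415161132812, 209.18966674804688), (25.440261840820312, 29.896949768066406), 21.801406860351562)
[[594.6 143.5  42. ]
 [655.  121.8  42. ]
 [635.5  70.5  42. ]
 [575.4  92.6  42. ]] [615.00676015 107.13536     42.        ]
wood ((268.36077880859375, 193.25616455078125), (107.01863098144531, 101.142333984375), 21.614776611328125)
[[ 587.6  175.9   60. ]
 [ 791.   104.3   60. ]
 [ 709.5 -108.8   60. ]
 [ 510.2  -32.4   60. ]]
wA [625.21877833 133.33884584  76.        ]
wB [597.61775932  71.07707711  76.        ]
```

View pics/c1.png

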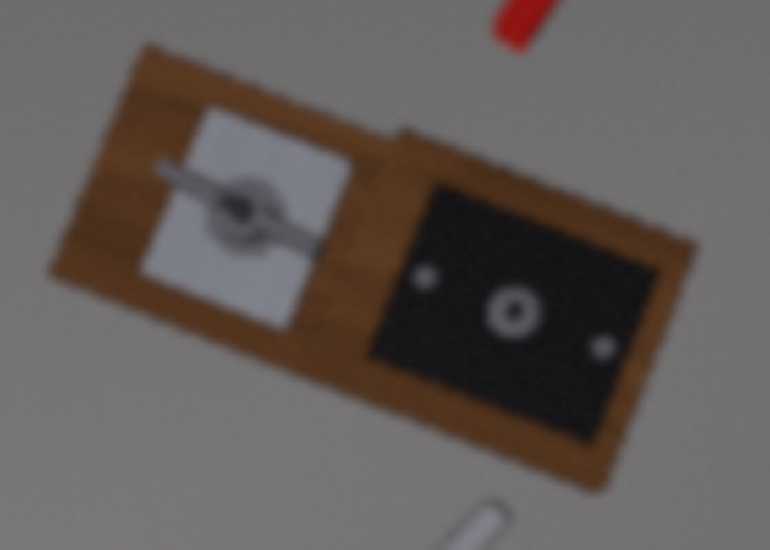

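send_rows(steps=[[0.026,0.052,0,0,0,9.2],[0.026,0.052,0,0,0,9.2],[0.026,0.052,0,0,0,9.2],[0.026,0.052,0,0,0,9.2],[0.026,0.052,0,0,0,9.2]], gripper=255, newtons=30)

```text
time_s: 0.78
position: [363.6, -315.9, 236.9]
eef_rot: [2.589, 1.776, -0.002]
contact_force: [0.5, 0.6, -0.0]
grip_width: 0.455
```

send_rows(steps=[[0.026,0.052,0,0,0,0],[0.026,0.052,0,0,0,0],[0.026,0.052,0,0,0,0],[0.026,0.052,0,0,0,0],[0.026,0.052,0,0,0,0]])

```text
time_s: 1.4
position: [496.6, -47.8, 236.7]
eef_rot: [2.588, 1.775, -0.002]
contact_force: [1.1, -0.0, 0.1]
grip_width: 0.007
```

send_rows(steps=[[0.02,0.05,-0.01,0,0,1],[0.02,0.05,-0.02,0,0,0],[0.02,0.05,-0.02,0,0,0],[0.02,0.003,-0.03,0,0,0],[0,0,0,0,0,0]])

```text
time_s: 2.02
position: [579.9, 117.4, 154.1]
eef_rot: [2.566, 1.809, 0.004]
contact_force: [0.3, -0.8, -0.8]
grip_width: 0.001
```

```bash
python3 - <<'E'
from h import *
s=monitor.sense();print(s['position'],s['eef_rot'])
d=snap('wrist','w1.png');print(d['mount'],d['fx'],d['cx'],d['cy'])
snap('side','s1.png')
E
```

```text
[579.94511014 117.38699447 154.06659419] [2.56582822 1.80920531 0.00445677]
[[ 3.01822595e-04  9.46877687e-01  3.21593772e-01  8.39655628e+01]
 [ 9.99999620e-01 -2.28112704e-05 -8.71357040e-04 -3.05858154e-01]
 [-8.17732576e-04  3.21593913e-01 -9.46877334e-01 -1.45028063e+02]
 [ 0.00000000e+00  0.00000000e+00  0.00000000e+00  1.00000000e+00]] 375.63449871356687 274.20421564680004 208.19696358262118
```

View pics/w1.png

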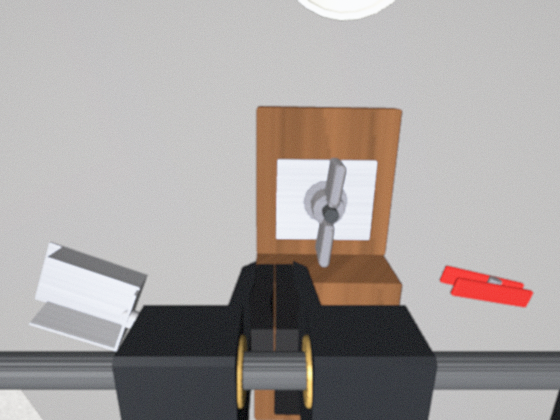

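```bash
python3 - <<'E'
from h import *
from scipy.spatial.transform import Rotation as R
s=monitor.sense();d=vision.snapshot('wrist')
T=np.eye(4);T[:3,:3]=R.from_rotvec(s['eef_rot']).as_matrix();T[:3,3]=s['position'];T=T@np.array(d['mount'])
c=[ray(d,*q,42,T) for q in((277,159),(376,160),(371,241),(276,240))]
print(np.round(c,1),np.mean(c,0))
e=c[1]-c[0]+c[2]-c[3];print('ex deg',np.degrees(np.arctan2(e[1],e[0])), np.linalg.norm(c[1]-c[0]),np.linalg.norm(c[3]-c[0]))
w=[ray(d,*q,78,T) for q in((337,162),(323,262))];print(w,np.degrees(np.arctan2(*(w[0]-w[1])[1::-1])),np.mean(w,0))
print('tool y',R.from_rotvec(s['eef_rot']).as_matrix()[:,1])
E
```

```text
[[593.3 147.6  42. ]
 [658.4 123.6  42. ]
 [639.2  64.9  42. ]
 [572.1  89.9  42. ]] [615.78957682 106.50289635  42.        ]
ex deg -20.34157741363057 69.39709851074514 61.47303146564013
[array([628.78098121, 140.47368822,  78.        ]), array([600.94526602,  79.31841714,  78.        ])] 65.5266515088139 [614.86312362 109.89605268  78.        ]
tool y [ 0.94190529 -0.33583291  0.00553947]
```

send_rows(steps=[[-0.001,-0.004,-0.03,0,0,0],[0,0,-0.03,0,0,0],[0,0,-0.025,0,0,0],[0,0,-0.006,0,0,0],[0,0,0,0,0,0]])

```text
time_s: 2.8
position: [581.3, 109.0, 71.9]
eef_rot: [2.567, 1.796, 0.025]
contact_force: [0.5, -0.0, -0.0]
grip_width: 0.003
```

```bash
cat >> h.py <<'E'
ex=np.array([.938,-.348]);ey=np.array([.348,.938]);ax=np.array([615,107.])
def path(angs,r=33):
    p=monitor.sense()['position'];print('z',p[2]);p=p[:2]
    print('block',(p-ax)@ex,(p-ax)@ey)
    for a in angs:
        q=ax+r*(np.cos(np.radians(a))*ex+np.sin(np.radians(a))*ey);print(a,np.round(q,1),np.round(q-p,1));p=q
E
python3 - <<'E'
from h import *
path(range(170,-31,-20))
path([200,225],36)
E
```

```text
z 71.9462929502191
block -32.307026924570344 -9.86594952387594
170 [586.5 123.7] [ 5.2 14.7]
150 [593.9 132.4] [7.4 8.7]
130 [603.9 138.1] [10.   5.7]
110 [615.2 140. ] [11.3  1.9]
90 [626.5 138. ] [11.3 -2.1]
70 [636.4 132.2] [ 9.9 -5.8]
50 [643.7 123.3] [ 7.3 -8.8]
30 [647.5 112.5] [  3.9 -10.8]
10 [647.5 101.1] [ -0.1 -11.5]
-10 [643.5  90.3] [ -4.  -10.8]
-30 [636.1  81.6] [-7.4 -8.7]
z 71.9462929502191
block -32.307026924570344 -9.86594952387594
200 [579.  107.2] [-2.3 -1.8]
225 [582.3  92. ] [  3.3 -15.2]
```

send_rows(steps=[[0,0,-0.012,0,0,0],[-0.001,0.002,-0.006,0,0,0],[0,0,0,0,0,0]])

```text
time_s: 3.18
position: [581.6, 111.3, 55.2]
eef_rot: [2.567, 1.794, 0.03]
contact_force: [-0.7, -0.4, -0.9]
grip_width: 0.004
```

send_rows(steps=[[0.005,0.015,0,0,0,0],[0.007,0.009,0,0,0,0],[0.01,0.006,0,0,0,0],[0.011,0.002,0,0,0,0]])

```text
time_s: 3.68
position: [616.3, 148.4, 56.0]
eef_rot: [2.566, 1.798, 0.033]
contact_force: [-3.0, 0.3, 0.5]
grip_width: 0.007
```

```bash
python3 - <<'E'
from h import *
path(range(110,-31,-20))
E
```

```text
z 55.99337282532771
block -13.218421414204627 39.258827451842286
110 [615.2 140. ] [-1.1 -8.4]
90 [626.5 138. ] [11.3 -2.1]
70 [636.4 132.2] [ 9.9 -5.8]
50 [643.7 123.3] [ 7.3 -8.8]
30 [647.5 112.5] [  3.9 -10.8]
10 [647.5 101.1] [ -0.1 -11.5]
-10 [643.5  90.3] [ -4.  -10.8]
-30 [636.1  81.6] [-7.4 -8.7]
```

send_rows(steps=[[0.003,-0.007,0,0,0,0],[0.008,-0.004,0,0,0,0],[0.01,-0.006,0,0,0,0],[0.006,-0.008,0,0,0,0]])

```text
time_s: 4.18
position: [643.9, 125.9, 56.0]
eef_rot: [2.566, 1.805, 0.034]
contact_force: [-0.6, 1.2, -0.6]
grip_width: 0.007
```

```bash
python3 - <<'E'
from h import *
path(range(50,-31,-20))
E
```

```text
z 55.95576143770323
block 20.56783255647805 27.753126871074954
50 [643.7 123.3] [-0.2 -2.5]
30 [647.5 112.5] [  3.9 -10.8]
10 [647.5 101.1] [ -0.1 -11.5]
-10 [643.5  90.3] [ -4.  -10.8]
-30 [636.1  81.6] [-7.4 -8.7]
```

send_rows(steps=[[0.003,-0.009,0,0,0,0],[0.001,-0.011,0,0,0,0],[-0.001,-0.008,0,0,0,0],[-0.002,-0.003,0,0,0,0],[0,0,0,0,0,0]])

```text
time_s: 4.8
position: [647.4, 92.1, 56.8]
eef_rot: [2.567, 1.801, 0.042]
contact_force: [0.4, 0.7, -0.1]
grip_width: 0.007
```

```bash
python3 - <<'E'
from h import *
path([-10])
d=snap('wrist','w2.png')
E
```

```text
z 56.781368979470436
block 35.56261641883892 -2.6913507043349307
-10 [643.5  90.3] [-3.9 -1.8]
```

View pics/w2.png

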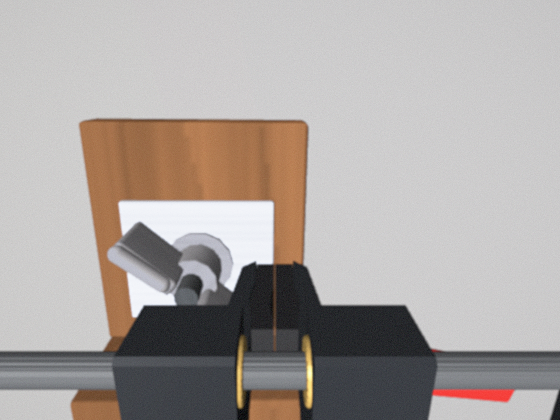

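send_rows(steps=[[0.003,0.006,0.005,0,0,0],[0,0,0.03,0,0,0],[-0.003,-0.003,0.012,0,0,0],[-0.035,0.006,0.0,0,0,0],[-0.03,0.004,0,0,0,0]])

```text
time_s: 5.48
position: [581.4, 102.7, 104.7]
eef_rot: [2.566, 1.796, 0.036]
contact_force: [-0.6, -0.1, -0.2]
grip_width: 0.008
```

```bash
python3 - <<'E'
from h import *
path([202],37)
E
```

```text
z 104.6587170143111
block -30.030970461141266 -15.757933533069775
202 [578.  105.9] [-3.4  3.3]
```

send_rows(steps=[[-0.003,0.002,0,0,0,0],[-0.001,0,-0.025,0,0,0],[0,0,-0.018,0,0,0],[0,0,-0.006,0,0,0],[0,0,0,0,0,0]])

```text
time_s: 6.1
position: [578.6, 103.9, 54.1]
eef_rot: [2.564, 1.795, 0.036]
contact_force: [1.1, 0.2, 0.3]
grip_width: 0.008
```

```bash
python3 - <<'E'
from h import *
path(range(180,60,-20))
E
```

```text
z 54.149722210416584
block -33.071333103665225 -15.528259708627408
180 [584.  118.5] [ 5.4 14.5]
160 [589.8 128.4] [5.8 9.9]
140 [598.7 135.7] [8.8 7.3]
120 [609.5 139.5] [10.8  3.9]
100 [620.9 139.5] [11.5 -0.1]
80 [631.7 135.5] [10.8 -4. ]
```

send_rows(steps=[[0.004,0.012,0.001,0,0,0],[0.006,0.009,0,0,0,0],[0.009,0.006,0,0,0,0],[0.011,0.002,0,0,0,0]])

```text
time_s: 6.6
position: [607.9, 133.5, 55.8]
eef_rot: [2.564, 1.795, 0.026]
contact_force: [-5.9, -2.5, 1.9]
grip_width: 0.005
```

```bash
python3 - <<'E'
from h import *
path(range(100,-20,-20))
E
```

```text
z 55.81759390651427
block -15.921279340950207 22.411115730500118
100 [620.9 139.5] [13.1  5.9]
80 [631.7 135.5] [10.8 -4. ]
60 [640.4 128.1] [ 8.7 -7.4]
40 [646.1 118.1] [  5.7 -10. ]
20 [648.  106.8] [  1.9 -11.3]
0 [646.   95.5] [ -2.1 -11.3]
```

send_rows(steps=[[0.011,0.005,0,0,0,0],[0.011,-0.003,0,0,0,0],[0.009,-0.006,0,0,0,0],[0.006,-0.009,0,0,0,0]])

```text
time_s: 7.1
position: [648.4, 123.6, 56.2]
eef_rot: [2.565, 1.8, 0.034]
contact_force: [-0.6, 0.9, -0.2]
grip_width: 0.003
```

```bash
python3 - <<'E'
from h import *
path(range(40,-20,-20))
E
```

```text
z 56.22978230885085
block 25.530038512845632 27.21987877411487
40 [646.1 118.1] [-2.3 -5.5]
20 [648.  106.8] [  1.9 -11.3]
0 [646.   95.5] [ -2.1 -11.3]
```

send_rows(steps=[[0.0,-0.01,0,0,0,0],[0.0,-0.011,0,0,0,0],[-0.001,-0.008,0,0,0,0],[-0.003,-0.003,0,0,0,0],[0,0,0,0,0,0]])

```text
time_s: 7.72
position: [648.4, 90.3, 57.7]
eef_rot: [2.566, 1.796, 0.051]
contact_force: [1.1, 2.3, -0.2]
grip_width: 0.006
```

```bash
python3 - <<'E'
from h import *
path([-10])
E
```

```text
z 57.71615126826436
block 37.16804601170233 -4.01272255657194
-10 [643.5  90.3] [-4.9 -0. ]
```

Third stroke: same lift, cross and descend.

send_rows(steps=[[0.003,0.006,0.005,0,0,0],[0,0,0.03,0,0,0],[-0.003,-0.003,0.01,0,0,0],[-0.035,0.007,0.0,0,0,0],[-0.034,0.006,0,0,0,0]])

```text
time_s: 8.35
position: [577.1, 100.5, 103.1]
eef_rot: [2.566, 1.787, 0.038]
contact_force: [0.3, 0.1, -0.2]
grip_width: 0.009
```

```bash
python3 - <<'E'
from h import *
path([202],37)
snap('wrist','w3.png')
E
```

```text
z 103.09042370062147
block -33.333872652795556 -19.300539706387294
202 [578.  105.9] [0.9 5.4]
```

View pics/w3.png

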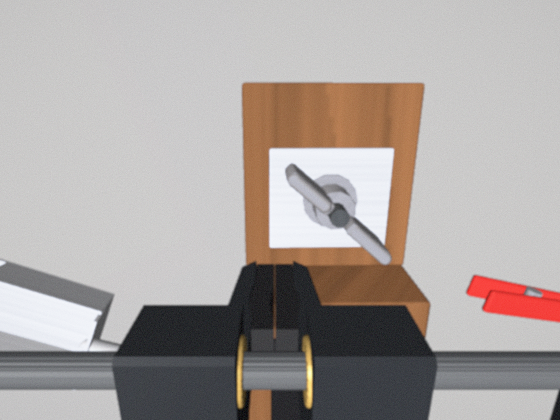

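send_rows(steps=[[0,0.003,0,0,0,0],[0,0,-0.025,0,0,0],[0,0,-0.016,0,0,0],[0,0,-0.006,0,0,0],[0,0,0,0,0,0]])

```text
time_s: 9.02
position: [572.2, 102.6, 54.0]
eef_rot: [2.565, 1.79, 0.025]
contact_force: [-0.0, -0.4, -0.1]
grip_width: 0.005
```

send_rows(steps=[[0.004,0.012,0.001,0,0,0],[0.006,0.009,0,0,0,0],[0.007,0.006,0,0,0,0]])

```text
time_s: 9.4
position: [583.6, 124.4, 55.5]
eef_rot: [2.566, 1.785, -0.005]
contact_force: [-21.1, -17.1, 18.8]
grip_width: 0.004
```

```bash
python3 - <<'E'
from h import *
path(range(130,-20,-20))
E
```

```text
z 55.459468116381345
block -35.51471622586208 5.410309366550008
130 [603.9 138.1] [20.3 13.7]
110 [615.2 140. ] [11.3  1.9]
90 [626.5 138. ] [11.3 -2.1]
70 [636.4 132.2] [ 9.9 -5.8]
50 [643.7 123.3] [ 7.3 -8.8]
30 [647.5 112.5] [  3.9 -10.8]
10 [647.5 101.1] [ -0.1 -11.5]
-10 [643.5  90.3] [ -4.  -10.8]
```

send_rows(steps=[[0.001,0.001,-0.001,0,0,0],[0.001,0.001,-0.001,0,0,0]])

```text
time_s: 9.65
position: [582.3, 123.8, 53.9]
eef_rot: [2.566, 1.783, -0.021]
contact_force: [-3.5, -2.8, 4.8]
grip_width: 0.005
```

```bash
python3 - <<'E'
from h import *
path([130])
snap('wrist','w4.png')
E
```

```text
z 53.94412754404843
block -36.51532373862018 4.338829859636804
130 [603.9 138.1] [21.6 14.3]
```

View pics/w4.png

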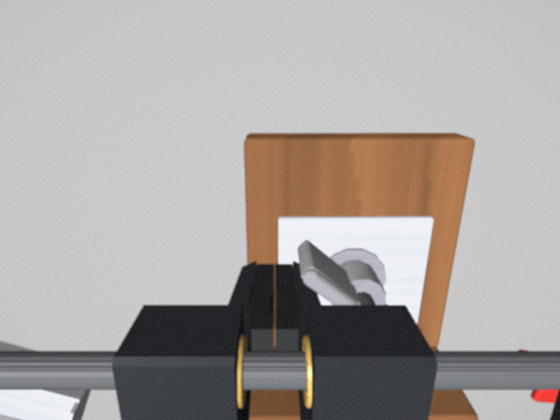

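send_rows(steps=[[0.005,0.002,-0.001,0,0,0],[0.004,0.002,0,0,0,0],[0.003,0.001,0,0,0,0]])

```text
time_s: 10.07
position: [582.1, 123.5, 52.9]
eef_rot: [2.568, 1.783, -0.066]
contact_force: [-8.9, -3.7, 8.6]
grip_width: 0.001
```

send_rows(steps=[[-0.015,-0.008,0,0,0,0],[-0.015,-0.005,0.005,0,0,0],[-0.005,0,0.04,0,0,0],[-0.01,-0.01,0.05,0,0,0],[-0.02,-0.02,0.05,0,0,0]])

```text
time_s: 10.7
position: [521.6, 89.0, 199.9]
eef_rot: [2.565, 1.795, -0.043]
contact_force: [0.7, -0.2, -0.3]
grip_width: 0.004
```

send_rows(steps=[[-0.01,-0.04,0.02,0,0,0],[-0.01,-0.04,0,0,0,0],[0,0,0,0,0,0],[0,0,0,0,0,0]])

```text
time_s: 11.2
position: [508.9, 11.6, 227.1]
eef_rot: [2.557, 1.796, -0.008]
contact_force: [0.3, -0.2, 0.0]
grip_width: 0.006
```

```bash
python3 - <<'E'
from h import *
s=monitor.sense();print(s['position'],s['contact_force'],np.abs(s['joint_vel']).max())
c=snap('top','t9.png')['color'];a=cv2.imread('pics/t0.png')
x=np.hstack([i[140:340,130:410] for i in(a,c)])
cv2.imwrite('pics/t9c.png',cv2.resize(x,None,fx=1.4,fy=1.4,interpolation=cv2.INTER_CUBIC))
E
```

```text
[508.89514279  11.64223266 227.10774757] [ 0.2875493  -0.19195722  0.01019629] 0.015003524425271551
```

View pics/t9c.png

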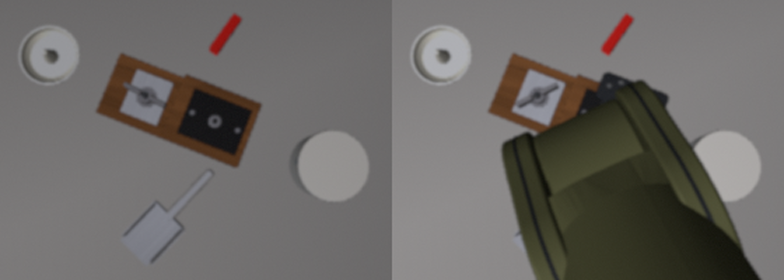

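```bash
python3 -c "
from h import *
print(workorder.hand_in())"
```

```text
the job is handed in; nothing more can be done
None
```

I turned the wing screw clockwise until it would go no further, pushing one wing at a time with the shut fingertips. I then moved clear and handed the job in at about 11 s on the robot's clock.

- **Turning:** Two strokes turned the screw about 114° and 194°, roughly 5.4 rad in all. That fits a stop at 7.0 rad if it started near 1.6 rad. The third stroke met the stop at once.
- **Stop check:** A push of about 27 N sideways at the wing (roughly 0.6 N m, against 0.05 N m of friction) moved nothing. A second push of about 10 N moved nothing either.
- **Final position:** By eye in the images, the wings stood at about 138° before the last push and 139° after. The finger's contact position suggested 133°, so there is a disagreement of about 0.1 rad, inside the 0.25 rad allowed. The screw's own joint value could not be read directly.
- **Unexplained reading:** The first stop push also showed about 19 N of upward force on the tool, which I could not account for.
- **Bystanders:** In the last top view, the dish, clip and tub are where they started. The arm hid most of the scoop and the toggle, so I could not check those two in that image. The planned path kept clear of both, and the only large force was at the wing.
- **At hand-in:** The arm was clear of everything, with contact force near 0 N.

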